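# Fetch the hidden cartons from behind the bottles and stack them

### The arm

A 6-joint arm with a two-finger parallel gripper is mounted at the origin on a cart in front of the work surface, level with it; the furniture and walls round the work are solid. World frame = base frame: x ahead of the robot, y to its left, z up, the work surface at z = 0. Lengths are in mm, angles in rad, forces in N, time in s.
With the tool pointing down it reaches from about 350 to 775 mm from the base axis. Payload 7.3 kg.
Tool frame: the origin (TCP) lies at the very end of the fingers, on their centre line; the grasp point (between the pads) lies 19 mm behind it; z points along the fingers, y is the line along which they close (so a half turn about z gives the same grasp; the last joint's range is limited). The gripper opens to 92 mm and grips with 3 to 60 N. Pads are 19 mm wide; open, the fingers measure 130 mm over their backs; the gripper's body (75 mm by 190 mm) begins 47 mm behind the grasp point.
Start: joints at [1.069, 0.342, 1.524, -0, 1.275, -0.146], TCP at [182.865, 492.143, 226.741] pointing down, gripper open.
Joint ranges: [-2.53, 2.53], [-0.77, 2.02], [0.04, 2.7], [-1, 4.14], [0.28, 2.66], [-3.11, 3.11]. Speed limits (rad/s): [2.57, 2.57, 3.14, 3.14, 3.14, 3.14].

### API

Orientations are given as [roll, pitch, yaw] about the fixed x, y, z axes, in that order (R = Rz(yaw) Ry(pitch) Rx(roll)).
In Python, from plant import get_obs, capture, close_job gives the robot as it stands. The module is installed in compiled form; this text tells all that it offers.
- The arm moves only by the shell command python3 -m handwheel 'ROWS'. ROWS is JSON, a list of rows, each a list of 3 entries, a list of its own where there are three numbers: the turn, a rotation vector about the tool's x, y, z in degrees, then the shift along the tool's x, y, z in m, then the opening, from 0 (shut) to 1 (fully open). A call has 1 to 12 rows; each row is the pose to reach, as a shift and turn from the pose commanded when the call began, along the tool's axes at that moment; what a row does not reach only later rows make up. A row lasts 1/10 s, in which the tool goes at most 50 mm and 8.59 degrees, less where a joint would pass 70% of its speed; a pose out of reach is approached as far as the arm can. A call with a gripper value outside its range is refused whole. The fingers move at their own pace and stop on an object; the grip force is fixed at half the most. Time passes only in rows, so rows that repeat a pose let the fingers close. It gives the time, the measured TCP pose, the force, the opening and the grip force at its end, in the units of the state.
- get_obs(): the state, without advancing time (a new reading comes with each control period).
- capture(name): name is "scene" or "side" or "wrist"; returns a dict with "image" (480x640x3 uint8, red, green, blue), "depth" (480x640 float32, mm along the optical axis (not along the pixel's ray), 0 where there is no reading), "fx", "fy", "cx", "cy" (pixels), "k1" (the pictures are not rectified: a ray, as slopes to the right and down, at radius r is drawn at 1 + k1 r^2 times it, then the intrinsics apply), "camera_from_world" (4x4, takes a point from world to camera coordinates). Camera axes: x right, y down, z forward; pixel columns grow to the right and rows downward; lengths in mm; the calibration is good to about 2 mm. A picture is of the moment at which its call begins.
- close_job(): hands the job in; it is judged then, once.
The state is a dict: "time": time; "joint_positions": joint angles; "dq": joint speeds; "tau": joint torques, N m; "tool_pos": TCP position; "tcp_rot": TCP orientation; "contact_force": force on the tool from outside, world axes, zero at the start; "moment": the same for the moment, N m; "grip_width": finger opening in mm; "finger_force": force on a finger pad.
Only numpy, scipy, OpenCV 4.12 (cv2) and the standard library are available. Lean on these libraries where they do the work, as an engineer would, in place of code of your own. Each camera call takes 0.05 s, during which the arm holds its last target. There are 200 camera calls.

### The job

Behind some of the reagent bottles in the steel tray stand small cartons. Take out every carton, setting aside the bottles that stand in the way, and stack them all squarely in one column on the same-sized carton that stands on the bench to the left of the tray; finish with all the bottles standing upright in the tray again. Never tip a bottle over, and leave the other things on the bench where they are.

Things in the scene. Friction and masses are not known exactly. Their poses are not given: they have to be found in the camera images.
- tray: fixed shallow steel tray on the bench, 190 (its x) x 446 (its y) x 11 mm; origin: centre of its underside; z up. Floor 3 mm above the bench, rim 6 mm wide, 11 mm high. Three lanes side by side (centres at y about +142, 0, -142 mm): a bottle in the -x half, a carton or nothing behind it in the +x half. The bench is clear for 150 mm beyond the front (-x) half of its right (-y) end, for a bottle set aside
- bottle_1: glass reagent bottle with screw cap, in the lane at the tray's +y end at first; body 68 mm in diameter, 145 mm high over all, cap 49 mm in diameter from 123 mm up to the top; 0.45 kg; origin: centre of its underside; z up along its axis
- bottle_2: same bottle, in the tray's middle lane at first
- bottle_3: same bottle, in the lane at the tray's -y end at first
- carton_1: closed small carton, 70 (its x) x 120 (its y) x 55 mm high, 0.15 kg; origin: centre of its underside; z up; grasp across its 70 mm x side. Behind bottle_1 at first; may be absent
- carton_2: same carton, behind bottle_2 at first; may be absent
- carton_3: same carton, behind bottle_3 at first; may be absent
- base_carton: same size of carton, 0.15 kg, lying flat on the bench to the left (+y) of the tray, the foot of the column; origin: centre of its underside; its long side is its y axis
- timer: bystander: lab timer lying flat, 68x64x18 mm, behind the base carton; origin: centre of its underside
- petri_1: bystander: closed petri dish, 58 mm across, 17 mm high, behind the tray on the left; origin: centre of its underside
- beaker: bystander: glass beaker, 74 mm across, 93 mm high, at the right; origin: centre of its underside
- mouse: bystander: computer mouse, 105x60x36 mm, at the right; origin: centre of its underside
- forceps: bystander: forceps lying flat, 120 mm long, at the left; origin: centre of its underside
Things that resemble listed ones, but are neither listed nor needed, are in the scene too. What is shaped like the bottle_2 but purple is not meant.

How it is judged (in metres and radians):
At the end, for the whole second after the job is handed in: Every carton that is there lies flat in one column on the base carton, its centre within 12 mm and its long side within 0.12 rad of the base carton's, the base carton flat on the bench, and all three bottles stand upright on the tray's floor, inside its rim; all at rest and released (horizontal distance between each of carton_1, carton_2, carton_3 and base_carton below 0.012 m and angle between the x axis of each of carton_1, carton_2, carton_3 and the x axis of base_carton, either way round below 0.12 rad and angle between each of carton_1, carton_2, carton_3, bottle_1, bottle_2, bottle_3, base_carton's own z axis and vertical below 0.05 rad and height (world z) of each of carton_1, carton_2, carton_3 above 0.05 m and linear speed of each of carton_1, carton_2, carton_3, bottle_1, bottle_2, bottle_3 below 0.02 m/s and height (world z) of each of bottle_1, bottle_2, bottle_3 below 0.007 m and x of bottle_1 in the frame of tray between -0.065 and 0.065 m and y of bottle_1 in the frame of tray between -0.193 and 0.193 m and x of bottle_2 in the frame of tray between -0.065 and 0.065 m and y of bottle_2 in the frame of tray between -0.193 and 0.193 m and x of bottle_3 in the frame of tray between -0.065 and 0.065 m and y of bottle_3 in the frame of tray between -0.193 and 0.193 m and height (world z) of base_carton below 0.005 m); the robot touches nothing.
It fails at once if a bottle is tipped (leans more than 0.5 rad) (angle between any of bottle_1, bottle_2, bottle_3's own z axis and vertical above 0.5 rad).
It fails at once if a bystander (timer, petri dish, beaker, mouse or forceps) is shifted more than 30 mm (distance of any of timer, petri_1, beaker, mouse, forceps from where it was at the start of the episode above 0.03 m).
Of carton_1, carton_2, carton_3 only 2 to 3 are there at a start; the rules pass over those that are not, and their reading is None.
At some moment in a run one of base_carton may be knocked a few centimetres aside while the robot is not near it.
It also fails if it takes over 210 s, if anything falls off the work surface, if the arm or the gripper's body presses on something with over 40 N, if the wrist force passes 120 N, or if a joint passes its speed limit or range.

## Working session

There is one attempt and no reset: what is moved stays moved. The work goes in short steps, Python scripts to look and compute and a shell command to move; the robot and the scene stay as the last step left them, time stands still between calls to the robot, and variables do not carry over. Pictures are saved under pics/ and viewed, at most 14 in all, crops included, and the job is handed in when it is done.

```bash
mkdir -p pics
cat > h.py <<'E'
import numpy as np, cv2
from plant import get_obs, capture
def snap(n,f=None):
    c=capture(n)
    if f: cv2.imwrite('pics/'+f,c['image'][:,:,::-1])
    return c
def cloud(c):
    h,w=c['depth'].shape
    u,v=np.meshgrid(np.arange(w),np.arange(h))
    x=(u-c['cx'])/c['fx'];y=(v-c['cy'])/c['fy']
    a,b=x.copy(),y.copy()
    for _ in range(8):
        s=1+c['k1']*(a*a+b*b);a=x/s;b=y/s
    d=c['depth'].astype(float)
    P=np.stack([a*d,b*d,d,np.ones_like(d)],-1)
    W=P@np.linalg.inv(c['camera_from_world']).T
    W=W[...,:3];W[d==0]=np.nan
    return W
E
python3 - <<'E'
from h import *
for n in('scene','side'):
    c=snap(n,n+'0.png');np.savez(n+'0.npz',W=cloud(c),I=c['image'])
    print(n,np.linalg.inv(c['camera_from_world'])[:3,3].round(),c['k1'])
print(get_obs())
E
```

```text
scene [-600. -874. 1043.] -0.09461250831101817
side [ 216. 1098.  967.] -0.015908921947718646
{'time': 0.1, 'joint_positions': array([ 1.06897978e+00,  3.42650735e-01,  1.52492011e+00, -1.87395375e-06,
        1.27541106e+00, -1.45994335e-01]), 'dq': array([-0.00042554, -0.00288077, -0.00237742,  0.00017036,  0.00110954,
       -0.00075915]), 'tau': array([ 2.33052662e-03, -4.32005596e+01, -2.44694692e+01,  7.19702058e-02,
        5.26516966e-02, -7.07224785e-05]), 'tool_pos': array([182.6883848 , 491.7981255 , 226.11614703]), 'tcp_rot': array([-3.14021791e+00, -2.00331107e-04,  2.78577085e+00]), 'contact_force': array([ 0.00723854,  0.89236562, -0.07762645]), 'moment': array([ 0.03464994, -0.02875201, -0.01312134]), 'finger_force': 0.0, 'grip_width': 91.63672752484544}
```

View pics/scene0.png

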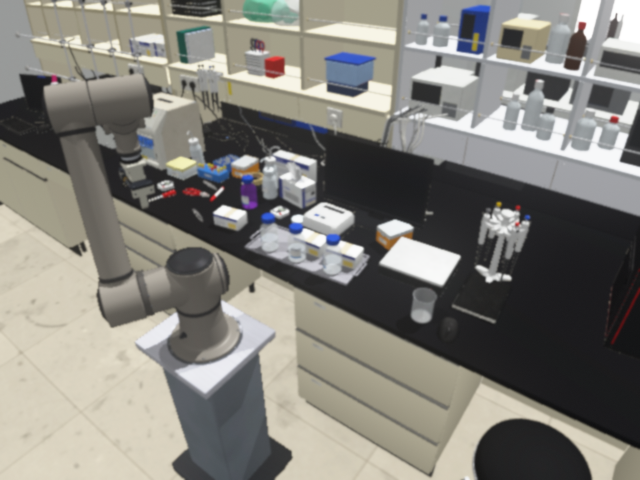

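View pics/side0.png

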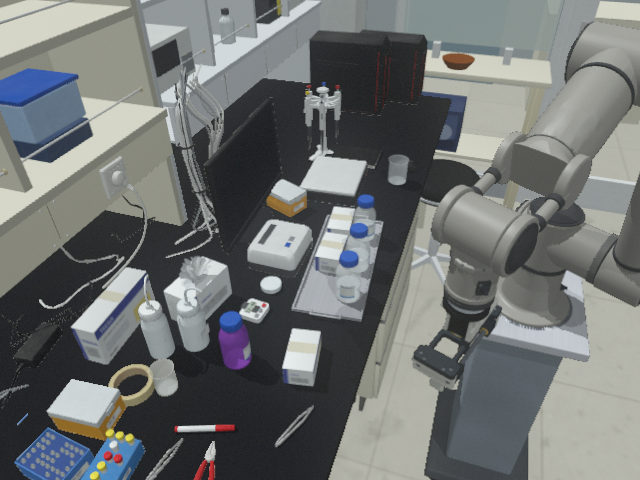

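Side view: blue-capped bottles in the tray at (349,275), (359,245), (366,215). White cartons stand behind the middle (333,250) and right (342,220) bottles, and the left lane is empty. The base carton is at (302,357). The bottle-shaped thing at (235,340) is purple, so it is the decoy and not meant.

Run:
```python
from h import *
for n in('scene','side'):
    f=np.load(n+'0.npz');W=f['W'];I=f['I']
    hsv=cv2.cvtColor(I,cv2.COLOR_RGB2HSV)
    ws=(W[...,0]>250)&(W[...,0]<900)&(abs(W[...,1])<700)
    print(n)
    m=ws&(hsv[...,0]>105)&(hsv[...,0]<128)&(hsv[...,1]>120)&(W[...,2]>100)&(W[...,2]<160)
    k,l,s,c=cv2.connectedComponentsWithStats(m.astype(np.uint8))
    for i in range(1,k):
        if s[i,4]>15:
            P=W[l==i];t=P[P[:,2]>np.nanpercentile(P[:,2],90)-4]
            print(' cap',c[i].round(),s[i,4],t.mean(0).round(),P.min(0).round(),P.max(0).round())
    m=ws&(W[...,2]>49)&(W[...,2]<64)&(hsv[...,1]<90)&(hsv[...,2]>100)
    k,l,s,c=cv2.connectedComponentsWithStats(m.astype(np.uint8))
    for i in range(1,k):
        if s[i,4]>60:
            P=W[l==i];r=cv2.minAreaRect(P[:,:2].astype(np.float32))
            print(' flat',c[i].round(),s[i,4],P.mean(0).round(),r)
    m=ws&(W[...,2]>7)&(W[...,2]<16)&(abs(W[...,1])<400)&(hsv[...,1]<90)&(hsv[...,2]>100)
    k,l,s,c=cv2.connectedComponentsWithStats(cv2.dilate(m.astype(np.uint8),np.ones((3,3))))
    for i in range(1,k):
        if s[i,4]>250:
            P=W[(l==i)&m];r=cv2.minAreaRect(P[:,:2].astype(np.float32));print(' rim',c[i].round(),s[i,4],r)
c=cv2.imread('pics/side0.png')[180:400,200:420];cv2.imwrite('pics/crop0.png',cv2.resize(c,(600,600),interpolation=cv2.INTER_CUBIC))
```

```text
scene
 cap [247. 179.] 76 [661. 426. 148.] [639. 403. 119.] [682. 450. 153.]
 cap [268. 218.] 113 [470. 141. 150.] [444. 115. 129.] [492. 167. 158.]
 cap [295. 227.] 109 [477.  18. 148.] [453.  -7. 131.] [503.  42. 152.]
 cap [333. 239.] 116 [ 495. -134.  150.] [ 470. -156.  133.] [ 519. -110.  153.]
 flat [296. 193.] 92 [802. 275.  57.] ((799.6611328125, 285.9318542480469), (59.53104782104492, 153.0756378173828), 14.510660171508789)
 flat [230. 213.] 302 [508. 392.  57.] ((508.398193359375, 396.5294189453125), (78.99296569824219, 129.68548583984375), 11.48019027709961)
 flat [327. 226.] 174 [663.   6.  57.] ((671.4668579101562, 5.298553466796875), (103.39588165283203, 208.26153564453125), 39.84213638305664)
 flat [314. 238.] 279 [559.  -3.  59.] ((560.1475830078125, 7.3194427490234375), (79.97232818603516, 118.52247619628906), 3.4994938373565674)
 flat [419. 260.] 2307 [ 673. -388.   59.] ((705.8207397460938, -336.8572998046875), (265.73089599609375, 337.66070556640625), 3.9729878902435303)
 flat [350. 250.] 263 [ 577. -156.   59.] ((575.5051879882812, -148.04891967773438), (77.9113
[... 2407 characters left out ...]
76210021972656, 23.337779998779297), 51.78937530517578)
 flat [164. 379.] 102 [769. 574.  56.] ((772.1950073242188, 571.5294189453125), (49.518558502197266, 24.089448928833008), 43.814571380615234)
 flat [111. 407.] 123 [837. 671.  57.] ((836.6511840820312, 666.2151489257812), (7.899995803833008, 66.53394317626953), 2.56619930267334)
 rim [338. 278.] 1445 ((525.1943359375, 20.929290771484375), (190.1798858642578, 460.0025939941406), 5.551558494567871)
 rim [271. 284.] 351 ((686.0885009765625, 177.3475341796875), (58.217613220214844, 59.252540588378906), 55.22191619873047)
 rim [254. 310.] 542 ((689.0645751953125, 282.35015869140625), (67.67638397216797, 67.69758605957031), 86.08643341064453)
```

View pics/crop0.png

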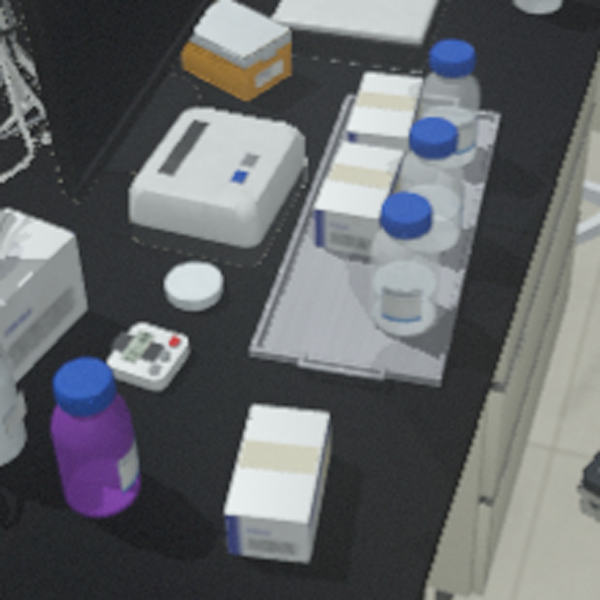

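The crop confirms the three clear bottles with blue caps in the tray, cartons behind the middle and right ones, and the base carton alone to the left. The purple bottle is outside the tray.

Plan: bottle_2 goes to the empty rear of the left lane and carton_2 onto the base. Then bottle_3 goes to the middle lane and carton_3 onto the column.

```bash
cat >> h.py <<'E'
def go(x,y,z,yaw):
    o=get_obs();p=o['tool_pos'];Y=o['tcp_rot'][2]
    from scipy.spatial.transform import Rotation as Ro
    R=Ro.from_euler('xyz',o['tcp_rot']);T=Ro.from_euler('xyz',[np.pi,0,np.radians(yaw)])
    print('turn',(R.inv()*T).as_rotvec(degrees=True).round(1),'shift',(R.inv().apply(np.array([x,y,z])-p)/1000).round(4))
E
python3 - <<'E'
from h import *
W=np.load('side0.npz')['W']
m=(W[...,0]>630)&(W[...,0]<740)&(W[...,1]>0)&(W[...,1]<140);print(np.nanpercentile(W[m],[1,50,99],axis=0).round())
E
python3 -m handwheel '[[[0,0,64.6],[-0.441,-0.34,-0.06],1],[[0,0,64.6],[-0.441,-0.34,-0.06],1],[[0,0,64.6],[-0.441,-0.34,-0.06],1],[[0,0,64.6],[-0.441,-0.34,-0.06],1],[[0,0,64.6],[-0.441,-0.34,-0.06],1],[[0,0,64.6],[-0.441,-0.34,-0.06],1],[[0,0,64.6],[-0.441,-0.34,-0.06],1],[[0,0,64.6],[-0.441,-0.34,-0.06],1],[[0,0,64.6],[-0.441,-0.34,-0.06],1],[[0,0,64.6],[-0.441,-0.34,-0.06],1],[[0,0,64.6],[-0.441,-0.34,-0.06],1],[[0,0,64.6],[-0.441,-0.34,-0.06],1]]'
```

```text
[[632.   2.  -4.]
 [675. 101.  65.]
 [739. 135.  80.]]
time: 1.3
tool_pos: [479.9, 15.7, 286.5]
tcp_rot: [3.141, 0.001, 1.654]
contact_force: [-0.4, 0.7, 0.1]
grip_width: 91.6
finger_force: 0.0
```

```bash
cat >> h.py <<'E'
def find(c):
    W=cloud(c);I=c['image'];hsv=cv2.cvtColor(I,cv2.COLOR_RGB2HSV)
    out=[]
    m=(hsv[...,0]>105)&(hsv[...,0]<128)&(hsv[...,1]>120)&(W[...,2]>138)&(W[...,2]<155)
    def comps(m,n):
        k,l,s,ct=cv2.connectedComponentsWithStats(m.astype(np.uint8))
        return [(ct[i].round(),s[i,4],W[l==i]) for i in range(1,k) if s[i,4]>n]
    for ct,n,P in comps(m,60):
        (x,y),r=cv2.minEnclosingCircle(P[:,:2].astype(np.float32));print(' cap px',ct,n,'xy',round(x,1),round(y,1),'r',round(r,1),'med',np.median(P,0).round(1))
    return W,comps
def tops(W,comps,z):
    m=(W[...,2]>z-7)&(W[...,2]<z+7)
    m=cv2.morphologyEx(m.astype(np.uint8),cv2.MORPH_OPEN,np.ones((5,5)))
    for ct,n,P in comps(m,1500):
        r=cv2.minAreaRect(P[:,:2].astype(np.float32));print(' top px',ct,n,np.median(P,0).round(1),[np.round(q,1) for q in r])
E
python3 - <<'E'
from h import *
c=snap('wrist','w1.png');W,k=find(c);tops(W,k,58)
print(np.linalg.inv(c['camera_from_world'])[:3].round(2))
W=np.load('side0.npz')['W']
m=(W[...,0]>600)&(W[...,0]<760)&(W[...,1]>-60)&(W[...,1]<140)&(W[...,2]>40);print(np.nanpercentile(W[m],[1,50,99],axis=0).round())
E
```

```text
cap px [329.  34.] 4473 xy 474.2 145.7 r 24.8 med [474.1 144.9 147.3]
 cap px [325. 220.] 3614 xy 481.6 19.7 r 25.2 med [481.5  21.2 147.1]
 cap px [332. 390.] 1836 xy 499.7 -127.6 r 25.2 med [ 498.7 -117.8  147.1]
 top px [411. 212.] 9642 [562.2  16.4  58.2] [array([563.3,  12.5]), array([ 71.8, 120.4]), np.float64(3.4)]
 top px [404. 311.] 2102 [569.1 -84.3  58. ] [array([568.9, -85.1]), array([66.6, 33.5]), np.float64(5.3)]
 top px [404. 384.] 2378 [ 580.1 -167.    58.1] [array([ 581.4, -167.3]), array([70.3, 46.7]), np.float64(7.3)]
[[ 1.0000e+00  8.0000e-02  2.0000e-02  4.7441e+02]
 [ 8.0000e-02 -9.6000e-01 -2.7000e-01  8.9020e+01]
 [ 0.0000e+00  2.7000e-01 -9.6000e-01  4.4448e+02]]
[[636. -34.  41.]
 [691.  68.  74.]
 [759. 127.  80.]]
```

View pics/w1.png

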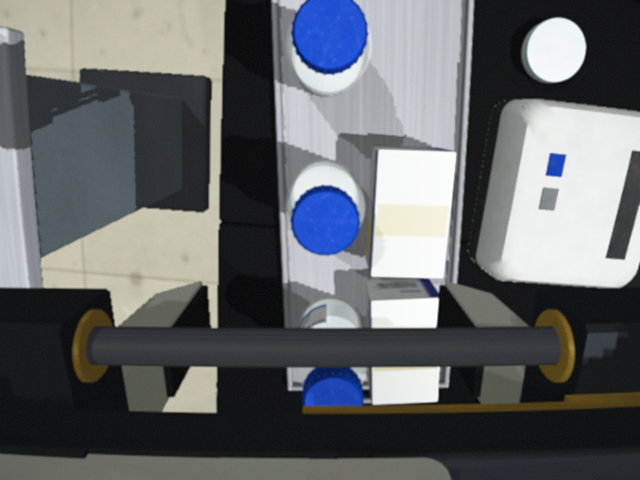

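The wrist view shows bottle_2's cap at (325,220), carton_2's top at (411,212) and carton_3 at (404,350). The left lane is empty behind bottle_1. Next, grasp bottle_2.

```bash
python3 -m handwheel '[[[0,0,0],[0.004,0.002,0],1],[[0,0,0],[0.004,0.002,0.04],1],[[0,0,0],[0.004,0.002,0.08],1],[[0,0,0],[0.004,0.002,0.12],1],[[0,0,0],[0.004,0.002,0.15],1],[[0,0,0],[0.004,0.002,0.162],1],[[0,0,0],[0.004,0.002,0.162],1],[[0,0,0],[0.004,0.002,0.162],0],[[0,0,0],[0.004,0.002,0.162],0],[[0,0,0],[0.004,0.002,0.162],0],[[0,0,0],[0.004,0.002,0.162],0],[[0,0,0],[0.004,0.002,0.162],0]]'
python3 - <<'E'
from h import *
W=np.load('side0.npz')
go(561,164,200,95)
E
```

```text
time: 2.55
tool_pos: [479.6, 24.0, 125.1]
tcp_rot: [3.141, 0.0, 1.658]
contact_force: [0.2, 0.3, -0.3]
grip_width: 56.5
finger_force: 0.0
turn [0. 0. 0.] shift [ 0.1324  0.0934 -0.0748]
```

```bash
python3 -m handwheel '[[[0,0,0],[-0.004,0.001,0],0.5],[[0,0,0],[-0.004,0.001,0],0],[[0,0,0],[-0.004,0.001,0],0],[[0,0,0],[-0.004,0.001,0],0],[[0,0,0],[-0.004,0.001,0],0],[[0,0,0],[-0.004,0.001,-0.01],0],[[0,0,0],[-0.004,0.001,-0.02],0],[[0,0,0],[-0.004,0.001,-0.02],0]]'
python3 - <<'E'
from h import *
go(561,164,200,95)
E
```

```text
time: 3.35
tool_pos: [481.7, 19.9, 146.0]
tcp_rot: [3.139, 0.001, 1.658]
contact_force: [0.3, 0.4, -4.7]
grip_width: 48.9
finger_force: 30.0
turn [0.2 0.  0. ] shift [ 0.1366  0.0917 -0.0538]
```

```bash
python3 -m handwheel '[[[0,0,0],[0,0,-0.03],0],[[0,0,0],[0,0,-0.055],0],[[0,0,0],[-0.003,0.03,-0.055],0],[[0,0,0],[-0.005,0.06,-0.055],0],[[0,0,0],[0,0.08,-0.055],0],[[0,0,0],[0.03,0.082,-0.055],0],[[0,0,0],[0.06,0.084,-0.055],0],[[0,0,0],[0.09,0.086,-0.055],0],[[0,0,0],[0.12,0.088,-0.055],0],[[0,0,0],[0.132,0.089,-0.055],0],[[0,0,0],[0.132,0.089,-0.055],0],[[0,0,0],[0.132,0.089,-0.055],0]]'
python3 - <<'E'
from h import *
go(558.6,159,126,95)
E
```

```text
time: 4.55
tool_pos: [557.8, 158.7, 199.4]
tcp_rot: [-3.141, 0.001, 1.659]
contact_force: [-0.0, -0.7, -4.7]
grip_width: 48.9
finger_force: 30.0
turn [-0.  0.  0.] shift [0.0003 0.0008 0.0734]
```

```bash
python3 -m handwheel '[[[0,0,0],[0,0.001,0.03],0],[[0,0,0],[0,0.001,0.05],0],[[0,0,0],[0,0.001,0.065],0],[[0,0,0],[0,0.001,0.07],0],[[0,0,0],[0,0.001,0.0725],0],[[0,0,0],[0,0.001,0.074],0],[[0,0,0],[0,0.001,0.074],0]]'
```

```text
time: 5.25
tool_pos: [559.4, 159.2, 126.4]
tcp_rot: [3.14, -0.0, 1.658]
contact_force: [-0.8, -0.3, -5.1]
grip_width: 48.7
finger_force: 30.0
```

```bash
python3 -m handwheel '[[[0,0,0],[0,0,0.001],0],[[0,0,0],[0,0,0.0018],0],[[0,0,0],[0,0,0.0018],0],[[0,0,0],[0,0,0.0018],0]]'
```

```text
time: 5.65
tool_pos: [559.5, 159.4, 125.0]
tcp_rot: [3.14, 0.0, 1.658]
contact_force: [-1.0, -0.7, 5.3]
grip_width: 48.5
finger_force: 30.0
```

```bash
python3 -m handwheel '[[[0,0,0],[0,0,0],0.68],[[0,0,0],[0,0,0],0.68],[[0,0,0],[0,0,0],0.68],[[0,0,0],[0,0,-0.02],0.68],[[0,0,0],[0,0,-0.05],0.68],[[0,0,0],[0,0,-0.09],0.68],[[0,0,0],[0,0,-0.13],1],[[0,0,1.5],[-0.05,0,-0.13],1],[[0,0,1.5],[-0.1,0.0,-0.13],1],[[0,0,1.5],[-0.12,-0.005,-0.13],1],[[0,0,1.5],[-0.147,-0.008,-0.13],1],[[0,0,1.5],[-0.147,-0.008,-0.13],1]]'
python3 - <<'E'
from h import *
W,k=find(snap('wrist'));tops(W,k,58)
go(563,12.5,28,93.4)
W,k=find(snap('side'))
E
```

```text
time: 6.85
tool_pos: [563.8, 9.4, 253.7]
tcp_rot: [-3.141, 0.001, 1.629]
contact_force: [0.0, 0.7, 0.0]
grip_width: 91.5
finger_force: 0.0
 cap px [183.  20.] 3347 xy 474.5 143.8 r 25.3 med [476.4 136.5 147.1]
 cap px [331.  15.] 2289 xy 560.8 151.8 r 24.2 med [561.4 143.2 147. ]
 cap px [226. 398.] 1742 xy 500.1 -126.5 r 24.9 med [ 501.  -114.4  146.9]
 top px [322. 204.] 11720 [563.3  16.4  58.1] [array([563.4,  12.5]), array([ 70.8, 120.2]), np.float64(3.2)]
 top px [326. 312.] 2381 [572.3 -81.9  57.9] [array([570.8, -82.9]), array([70. , 30.7]), np.float64(4.5)]
 top px [329. 387.] 2818 [ 579.9 -159.6   58.2] [array([ 580.7, -162.8]), array([70.4, 53.6]), np.float64(7.0)]
turn [-0. -0. -0.] shift [ 0.0014 -0.0007  0.2257]
 cap px [366. 200.] 140 xy 496.5 -125.4 r 26.5 med [ 494.4 -122.4  146. ]
 cap px [316. 253.] 205 xy 557.2 158.9 r 25.5 med [555.7 163.5 146.1]
 cap px [349. 257.] 210 xy 470.4 149.0 r 26.5 med [468.7 152.9 146.3]
 cap px [230. 320.] 302 xy 663.5 437.1 r 25.9 med [662.2 439.6 143.3]
```

```bash
python3 -m handwheel '[[[0,0,0],[0.001,0,0.04],1],[[0,0,0],[0.001,0,0.08],1],[[0,0,0],[0.001,0,0.12],1],[[0,0,0],[0.001,0,0.16],1],[[0,0,0],[0.001,0,0.19],1],[[0,0,0],[0.001,0,0.215],1],[[0,0,0],[0.001,0,0.226],1],[[0,0,0],[0.001,0,0.226],0],[[0,0,0],[0.001,0,0.226],0],[[0,0,0],[0.001,0,0.226],0],[[0,0,0],[0.001,0,0.226],0],[[0,0,0],[0.001,0,0.226],0]]'
python3 -m handwheel '[[[0,0,0],[0,0,0],0],[[0,0,0],[0,0,0],0],[[0,0,0],[0,0,-0.02],0],[[0,0,0],[0,0,-0.06],0],[[0,0,0],[0,0,-0.1],0],[[0,0,0],[0,0,-0.14],0],[[0,0,0],[0,0,-0.18],0],[[0,0,0],[0,0,-0.22],0],[[0,0,0],[0,0,-0.22],0],[[0,0,0],[0,0,-0.22],0]]'
python3 - <<'E'
from h import *
c=snap('side','s2.png');W=cloud(c)
W,k=find(c);tops(W,k,55)
go(508,330,248,98)
E
```

```text
time: 8.15
tool_pos: [564.6, 13.4, 29.4]
tcp_rot: [3.139, 0.0, 1.632]
contact_force: [0.2, 1.4, 5.4]
grip_width: 70.0
finger_force: 30.0
time: 9.15
tool_pos: [563.8, 13.2, 248.6]
tcp_rot: [3.14, 0.0, 1.632]
contact_force: [-0.0, 0.2, -2.0]
grip_width: 70.0
finger_force: 30.0
 cap px [366. 200.] 144 xy 496.2 -126.3 r 26.2 med [ 494.8 -122.2  145.9]
 cap px [316. 253.] 208 xy 553.8 158.2 r 27.9 med [555.3 164.1 146.3]
 cap px [349. 257.] 206 xy 469.5 147.6 r 25.2 med [469.1 152.2 146.1]
 cap px [230. 320.] 295 xy 663.6 437.7 r 25.3 med [662.5 439.9 143.5]
turn [-0.1 -0.  -4.5] shift [ 0.3195 -0.0356 -0.0007]
```

View pics/s2.png

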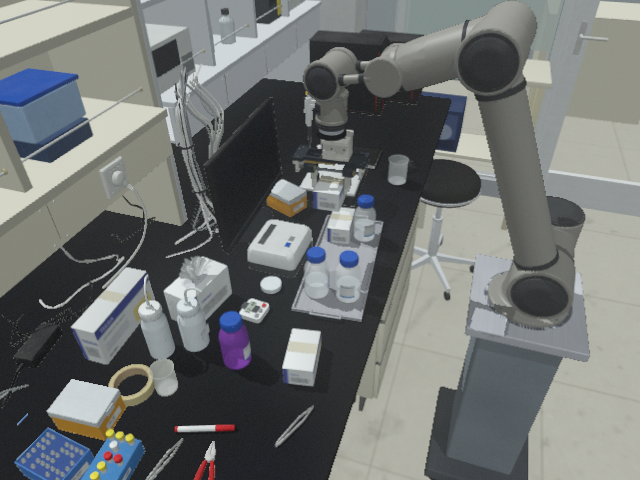

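Carton_2 is held high at (325,190), and bottle_2 is upright in the left lane at (316,275). Next, carry the carton towards the base and look again.

```bash
python3 -m handwheel '[[[0,0,0],[0.04,-0.005,0],0],[[0,0,-1],[0.08,-0.01,0],0],[[0,0,-2],[0.12,-0.015,0],0],[[0,0,-3],[0.16,-0.02,0],0],[[0,0,-4],[0.2,-0.025,0],0],[[0,0,-5],[0.24,-0.03,0],0],[[0,0,-6.5],[0.28,-0.035,0],0],[[0,0,-6.5],[0.30,-0.037,0],0],[[0,0,-6.5],[0.30,-0.037,0],0],[[0,0,-6.5],[0.30,-0.037,0],0],[[0,0,-6.5],[0.30,-0.037,0],0],[[0,0,-6.5],[0.30,-0.037,0],0]]'
python3 - <<'E'
from h import *
c=snap('wrist','w3.png');W,k=find(c);tops(W,k,55)
W,k=find(snap('side'));tops(W,k,55)
W,k=find(snap('scene'))
print(get_obs()['tool_pos'],np.degrees(get_obs()['tcp_rot'][2]))
E
```

```text
time: 10.4
tool_pos: [508.7, 309.2, 247.6]
tcp_rot: [-3.141, 0.0, 1.744]
contact_force: [0.9, -0.0, -2.5]
grip_width: 70.1
finger_force: 30.0
 cap px [610.  84.] 4596 xy 666.9 437.0 r 25.5 med [662.2 435.  144.2]
 top px [347.  87.] 12170 [510.7 411.2  55.1] [array([510.8, 409.4]), array([ 70.5, 103.5]), np.float64(10.3)]
 cap px [366. 200.] 141 xy 494.0 -126.3 r 26.5 med [ 495.1 -122.3  145.9]
 cap px [349. 258.] 196 xy 470.0 146.7 r 26.1 med [468.1 153.8 146. ]
 cap px [230. 320.] 300 xy 663.9 438.1 r 25.8 med [662.6 439.7 143.3]
 cap px [280. 206.] 87 xy 556.1 154.3 r 28.6 med [552.9 150.5 147.9]
 cap px [267. 217.] 93 xy 472.0 143.0 r 27.7 med [467.1 140.5 147.7]
 cap px [332. 238.] 114 xy 496.3 -131.3 r 25.5 med [ 491.8 -134.5  147.4]
[508.71253775 309.68049881 247.99370411] 99.94155325136002
```

View pics/w3.png

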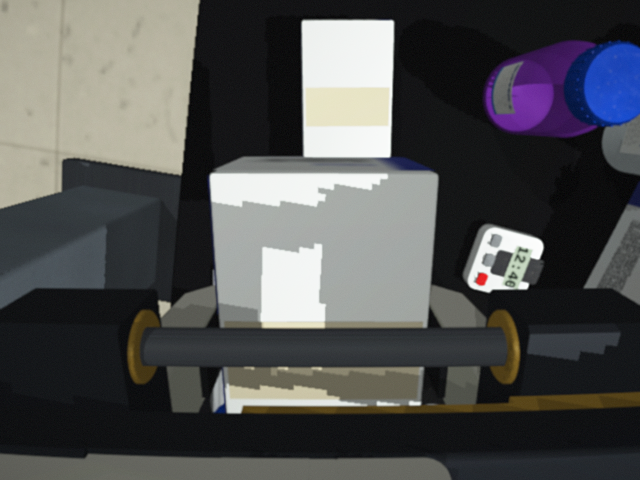

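The wrist view shows the base carton at (347,87), partly hidden by the held carton. Its far edge gives a centre of about (512, 401) and a yaw of 10°.

```bash
python3 -m handwheel '[[[0,0,0],[0.03,0.006,0],0],[[0,0,0],[0.06,0.012,0],0],[[0,0,0],[0.09,0.0195,0],0],[[0,0,0],[0.09,0.0195,0.03],0],[[0,0,0],[0.09,0.0195,0.07],0],[[0,0,0],[0.09,0.0195,0.11],0],[[0,0,0],[0.09,0.0195,0.14],0],[[0,0,0],[0.09,0.0195,0.155],0],[[0,0,0],[0.09,0.0195,0.155],0],[[0,0,0],[0.09,0.0195,0.155],0]]'
python3 - <<'E'
from h import *
c=snap('wrist');W=cloud(c)
W2,k=find(c);tops(W2,k,55)
go(512.3,402.1,82.5,100.2)
E
```

```text
time: 11.55
tool_pos: [512.5, 402.5, 93.6]
tcp_rot: [3.141, -0.0, 1.745]
contact_force: [-0.0, 0.8, -1.0]
grip_width: 70.1
finger_force: 30.0
 top px [589. 237.] 1682 [636.  446.1  55. ] [array([640.3, 444.2]), array([53.5, 14.6]), np.float64(75.4)]
turn [ 0.1 -0.1 -0.2] shift [-0.0006 -0.0007  0.0119]
```

```bash
python3 -m handwheel '[[[0,0,0],[-0.0005,-0.0005,0.006],0],[[0,0,0],[-0.0005,-0.0005,0.010],0],[[0,0,0],[-0.0005,-0.0005,0.012],0],[[0,0,0],[-0.0005,-0.0005,0.012],0],[[0,0,0],[-0.0005,-0.0005,0.012],0]]'
```

```text
time: 12.1
tool_pos: [511.6, 401.9, 81.4]
tcp_rot: [3.141, -0.0, 1.746]
contact_force: [-1.4, -1.4, 2.0]
grip_width: 69.7
finger_force: 30.0
```

```bash
python3 -m handwheel '[[[0,0,0],[0,0,0],1],[[0,0,0],[0,0,0],1],[[0,0,0],[0,0,0],1],[[0,0,0],[0,0,-0.03],1],[[0,0,0],[0,0,-0.07],1],[[0,0,0],[0,0,-0.11],1],[[0,0,0],[0,0,-0.15],1],[[0,0,0],[-0.05,0,-0.17],1],[[0,0,0],[-0.05,0,-0.17],1],[[0,0,0],[-0.05,0,-0.17],1],[[0,0,0],[-0.05,0,-0.17],1]]'
python3 - <<'E'
from h import *
c=snap('wrist','w4.png');W,k=find(c);tops(W,k,110)
# base from its front/side wall points below 50
hsv=cv2.cvtColor(c['image'],cv2.COLOR_RGB2HSV)
m=(W[...,2]>5)&(W[...,2]<50)&(abs(W[...,0]-512)<70)&(abs(W[...,1]-402)<90);print(m.sum())
go(499,-125,245,95)
E
```

```text
time: 13.2
tool_pos: [519.8, 352.9, 249.9]
tcp_rot: [-3.14, -0.0, 1.745]
contact_force: [-0.5, 0.4, 0.3]
grip_width: 91.8
finger_force: 0.0
 cap px [576. 151.] 4882 xy 667.7 436.6 r 26.0 med [664.9 437.2 144.2]
 top px [324. 154.] 17742 [511.9 405.3 110.1] [array([512.4, 401.4]), array([ 70.9, 120.5]), np.float64(10.0)]
0
turn [-0.1  0.   5. ] shift [-0.4673 -0.1037  0.0049]
```

View pics/w4.png

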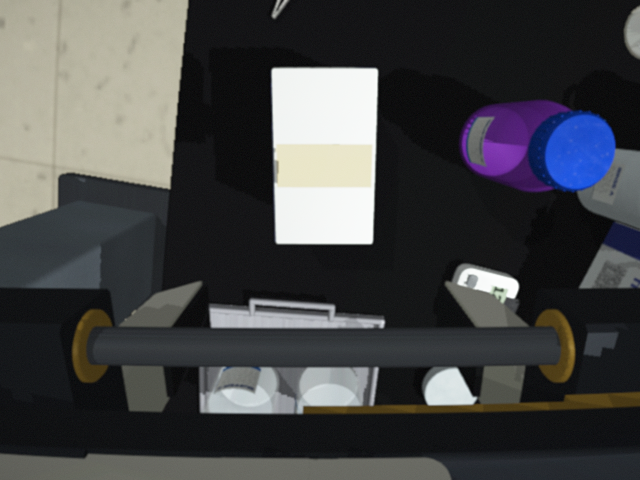

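Carton_2 sits squarely on the base: its top at (324,154) reads (512.4, 401.4), yaw 10.0°. Next is bottle_3.

```bash
python3 -m handwheel '[[[0,0,0],[-0.045,-0.01,0],1],[[0,0,1],[-0.09,-0.02,0],1],[[0,0,2],[-0.135,-0.03,0],1],[[0,0,3],[-0.18,-0.04,0],1],[[0,0,4],[-0.225,-0.05,0],1],[[0,0,5],[-0.27,-0.06,0],1],[[0,0,5],[-0.315,-0.07,0],1],[[0,0,5],[-0.36,-0.08,0],1],[[0,0,5],[-0.405,-0.09,0],1],[[0,0,5],[-0.45,-0.1,0],1],[[0,0,5],[-0.468,-0.103,0],1],[[0,0,5],[-0.468,-0.103,0],1]]'
python3 -m handwheel '[[[0,0,0],[0,0,0],1],[[0,0,0],[0,0,0],1]]'
python3 - <<'E'
from h import *
c=snap('wrist');W,k=find(c);tops(W,k,58)
go(499.8,-127.5,125,95)
E
```

```text
time: 14.45
tool_pos: [500.2, -127.8, 249.7]
tcp_rot: [-3.14, -0.001, 1.656]
contact_force: [-0.7, 0.5, 0.1]
grip_width: 91.9
finger_force: 0.0
time: 14.65
tool_pos: [500.3, -124.6, 250.5]
tcp_rot: [-3.141, -0.001, 1.66]
contact_force: [-0.2, 0.3, -0.2]
grip_width: 92.0
finger_force: 0.0
 cap px [322. 244.] 4544 xy 500.5 -127.9 r 25.4 med [ 500.3 -126.3  147.2]
 top px [411. 222.] 11315 [ 575.7 -124.7   58.1] [array([ 576.9, -129.7]), array([ 71.3, 120.3]), np.float64(7.5)]
 top px [427. 390.] 2401 [ 614.  -286.9   58.4] [array([ 619. , -287.7]), array([88.8, 31.3]), np.float64(6.5)]
turn [-0.  -0.   0.1] shift [-0.003  -0.0008  0.1257]
```

```bash
python3 -m handwheel '[[[0,0,0],[-0.003,0,0.03],1],[[0,0,0],[-0.003,0,0.07],1],[[0,0,0],[-0.003,0,0.1],1],[[0,0,0],[-0.003,0,0.12],1],[[0,0,0],[-0.003,0,0.126],1],[[0,0,0],[-0.003,0,0.126],0],[[0,0,0],[-0.003,0,0.126],0],[[0,0,0],[-0.003,0,0.126],0],[[0,0,0],[-0.003,0,0.126],0],[[0,0,0],[-0.003,0,0.126],0],[[0,0,0],[-0.003,0,0.126],0],[[0,0,0],[-0.003,0,0.126],0]]'
python3 -m handwheel '[[[0,0,0],[0,0,0],0],[[0,0,0],[0,0,-0.01],0],[[0,0,0],[0,0,-0.04],0],[[0,0,0],[0,0,-0.07],0],[[0,0,0],[0,0,-0.075],0],[[0,0,0],[0,0,-0.075],0]]'
python3 - <<'E'
from h import *
go(483,15,200,95)
E
```

```text
time: 15.9
tool_pos: [500.5, -129.2, 125.2]
tcp_rot: [3.141, 0.0, 1.658]
contact_force: [-2.6, 0.1, 4.2]
grip_width: 49.0
finger_force: 30.0
time: 16.5
tool_pos: [500.6, -129.1, 200.1]
tcp_rot: [3.14, 0.0, 1.658]
contact_force: [-0.9, -0.4, -4.9]
grip_width: 49.0
finger_force: 30.0
turn [0.1 0.  0. ] shift [ 0.1451 -0.0049  0.    ]
```

```bash
python3 -m handwheel '[[[0,0,0],[0.03,-0.001,0],0],[[0,0,0],[0.06,-0.002,0],0],[[0,0,0],[0.09,-0.003,0],0],[[0,0,0],[0.12,-0.004,0],0],[[0,0,0],[0.14,-0.005,0],0],[[0,0,0],[0.145,-0.005,0],0],[[0,0,0],[0.145,-0.005,0.02],0],[[0,0,0],[0.145,-0.005,0.045],0],[[0,0,0],[0.145,-0.005,0.065],0],[[0,0,0],[0.145,-0.005,0.072],0],[[0,0,0],[0.145,-0.005,0.0745],0],[[0,0,0],[0.145,-0.005,0.0755],0]]'
python3 -m handwheel '[[[0,0,0],[0,0,0],0],[[0,0,0],[0,0,0],0]]'
```

```text
time: 17.7
tool_pos: [481.5, 14.1, 125.3]
tcp_rot: [-3.138, 0.0, 1.658]
contact_force: [-9.0, -2.5, 19.5]
grip_width: 48.5
finger_force: 30.0
time: 17.9
tool_pos: [481.4, 14.2, 125.4]
tcp_rot: [-3.138, 0.0, 1.658]
contact_force: [-7.0, -2.7, 10.3]
grip_width: 48.8
finger_force: 30.0
```

```bash
python3 -m handwheel '[[[0,0,0],[0,0,-0.0005],0.7],[[0,0,0],[0,0,-0.0005],0.7],[[0,0,0],[0,0,-0.0005],0.7],[[0,0,0],[0,0,-0.02],0.8],[[0,0,0],[0,0,-0.05],1],[[0,0,0],[0,0,-0.09],1],[[0,0,0],[0,0,-0.125],1],[[0,0,-2.5],[-0.04,0.02,-0.125],1],[[0,0,-2.5],[-0.08,0.04,-0.125],1],[[0,0,-2.5],[-0.12,0.06,-0.125],1],[[0,0,-2.5],[-0.152,0.082,-0.125],1],[[0,0,-2.5],[-0.152,0.082,-0.125],1]]'
python3 -m handwheel '[[[0,0,0],[0,0,0],1],[[0,0,0],[0,0,0],1]]'
python3 - <<'E'
from h import *
c=snap('wrist');W,k=find(c);tops(W,k,58)
go(576.9,-129.7,28,97.5)
W,k=find(snap('side'));tops(W,k,110);tops(W,k,55)
E
```

```text
time: 19.1
tool_pos: [579.8, -133.4, 248.1]
tcp_rot: [3.141, 0.001, 1.698]
contact_force: [0.1, 0.5, -0.4]
grip_width: 91.5
finger_force: 0.0
time: 19.3
tool_pos: [577.4, -128.6, 249.3]
tcp_rot: [-3.141, -0.001, 1.703]
contact_force: [-0.4, 0.0, -0.1]
grip_width: 91.6
finger_force: 0.0
 cap px [186.  11.] 1655 xy 481.7 2.5 r 22.8 med [484.1  -4.1 146.8]
 top px [322. 210.] 11728 [ 576.8 -125.8   58.1] [array([ 577.1, -129.5]), array([ 70.9, 119.8]), np.float64(7.2)]
 top px [379. 388.] 5969 [ 650.7 -287.2   58.4] [array([ 660.2, -286. ]), array([175. ,  48.6]), np.float64(10.8)]
turn [ 0.  -0.   0.1] shift [-0.0013 -0.0007  0.2216]
 cap px [360. 228.] 173 xy 477.1 14.1 r 25.8 med [475.8  19.  145.9]
 cap px [316. 254.] 209 xy 558.6 159.3 r 27.8 med [555.3 163.4 145.9]
 cap px [349. 257.] 206 xy 469.1 148.3 r 27.3 med [469.3 153.3 146.4]
 cap px [230. 320.] 298 xy 664.5 436.5 r 26.1 med [662.7 439.9 143.5]
```

```bash
python3 -m handwheel '[[[0,0,0],[-0.001,-0.001,0.04],1],[[0,0,0],[-0.001,-0.001,0.08],1],[[0,0,0],[-0.001,-0.001,0.12],1],[[0,0,0],[-0.001,-0.001,0.16],1],[[0,0,0],[-0.001,-0.001,0.19],1],[[0,0,0],[-0.001,-0.001,0.21],1],[[0,0,0],[-0.001,-0.001,0.221],1],[[0,0,0],[-0.001,-0.001,0.221],1],[[0,0,0],[-0.001,-0.001,0.221],0],[[0,0,0],[-0.001,-0.001,0.221],0],[[0,0,0],[-0.001,-0.001,0.221],0],[[0,0,0],[-0.001,-0.001,0.221],0]]'
python3 -m handwheel '[[[0,0,0],[0,0,0],0],[[0,0,0],[0,0,0],0],[[0,0,0],[0,0,0],0]]'
python3 -m handwheel '[[[0,0,0],[0,0,-0.02],0],[[0,0,0],[0,0,-0.06],0],[[0,0,0],[0,0,-0.1],0],[[0,0,0],[0,0,-0.14],0],[[0,0,0],[0,0,-0.18],0],[[0,0,0],[0,0,-0.22],0],[[0,0,0],[0,0,-0.23],0],[[0,0,0],[0,0,-0.23],0]]'
python3 - <<'E'
from h import *
go(520,290,258,100)
E
```

```text
time: 20.6
tool_pos: [577.4, -130.7, 29.6]
tcp_rot: [3.14, 0.001, 1.702]
contact_force: [-1.2, 0.3, 4.8]
grip_width: 70.0
finger_force: 30.0
time: 20.9
tool_pos: [577.4, -130.6, 29.6]
tcp_rot: [3.14, 0.001, 1.702]
contact_force: [-1.9, 0.5, 6.8]
grip_width: 69.8
finger_force: 30.0
time: 21.7
tool_pos: [577.5, -130.7, 259.9]
tcp_rot: [3.138, 0.002, 1.702]
contact_force: [-0.6, -0.1, -2.8]
grip_width: 69.7
finger_force: 30.0
turn [ 0.2  0.1 -2.5] shift [ 0.4246 -0.002   0.0012]
```

```bash
python3 -m handwheel '[[[0,0,0],[0.03,0,0],0],[[0,0,0],[0.07,0,0],0],[[0,0,0],[0.11,0,0],0],[[0,0,-0.5],[0.15,0,0],0],[[0,0,-1],[0.19,-0.001,0],0],[[0,0,-1.5],[0.23,-0.001,0],0],[[0,0,-2],[0.27,-0.001,0],0],[[0,0,-2.5],[0.31,-0.002,0],0],[[0,0,-2.5],[0.35,-0.002,0],0],[[0,0,-2.5],[0.39,-0.002,0],0],[[0,0,-2.5],[0.415,-0.002,0],0],[[0,0,-2.5],[0.425,-0.002,0],0]]'
python3 -m handwheel '[[[0,0,0],[0,0,0],0],[[0,0,0],[0,0,0],0],[[0,0,0],[0,0,0],0]]'
python3 - <<'E'
from h import *
c=snap('wrist','w5.png');W,k=find(c);tops(W,k,110);tops(W,k,55)
go(512.4,400.3,150,100)
W,k=find(snap('side','s5.png'));tops(W,k,110)
E
```

```text
time: 22.9
tool_pos: [517.7, 292.7, 255.4]
tcp_rot: [-3.137, 0.0, 1.748]
contact_force: [0.8, -1.1, -1.5]
grip_width: 69.4
finger_force: 30.0
time: 23.2
tool_pos: [519.6, 289.2, 258.0]
tcp_rot: [-3.141, 0.001, 1.744]
contact_force: [0.7, -0.6, -1.9]
grip_width: 70.0
finger_force: 30.0
 cap px [598.  48.] 5156 xy 667.5 436.8 r 25.7 med [665.  436.1 144.2]
 cap px [215. 399.] 535 xy 458.7 155.6 r 16.3 med [463.2 153.2 147.4]
 top px [340.  75.] 15695 [513.7 394.7 110.1] [array([513.8, 392.6]), array([ 71. , 100.2]), np.float64(9.8)]
turn [-0.   0.  -0.1] shift [0.1107 0.012  0.1082]
 cap px [361. 228.] 147 xy 474.5 13.6 r 25.3 med [471.4  18.4 145.9]
 cap px [349. 257.] 208 xy 470.3 148.0 r 27.0 med [468.8 153.2 146.6]
 cap px [230. 320.] 301 xy 664.0 437.0 r 26.5 med [662.7 440.  143.3]
```

View pics/w5.png

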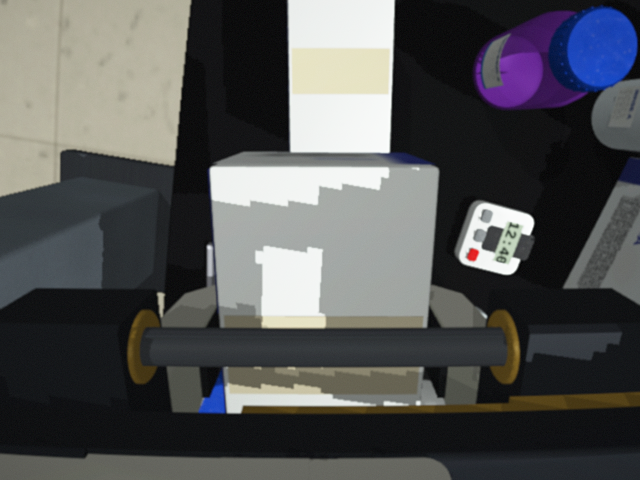

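Run:
```python
from h import *
c=snap('wrist');W=cloud(c);h=cv2.cvtColor(c['image'],cv2.COLOR_RGB2HSV)
m=(abs(W[...,2]-110)<6)&(abs(W[...,1]-400)<60)
b=m&(h[...,1]>25)&(h[...,0]<40)
print('now',W[b].mean(0),b.sum())
I=cv2.cvtColor(cv2.imread('pics/w4.png'),cv2.COLOR_BGR2HSV)
# same cast for w4: pose of camera differs; use side view instead
c=snap('side');W=cloud(c)
m=(abs(W[...,2]-110)<7)&(abs(W[...,1]-400)<90)&(abs(W[...,0]-512)<60)
print(m.sum(),cv2.minAreaRect(W[m][:,:2].astype(np.float32)))
```

```text
now [513.2250387  396.92003189 110.50753328] 4308
1321 ((508.55755615234375, 400.035400390625), (71.29417419433594, 124.7652816772461), 9.86699390411377)
```

```bash
python3 -m handwheel '[[[0,0,0],[0.03,0.003,0],0],[[0,0,0],[0.07,0.007,0],0],[[0,0,0],[0.1,0.011,0],0],[[0,0,0],[0.11,0.012,0],0],[[0,0,0],[0.11,0.012,0.02],0],[[0,0,0],[0.11,0.012,0.05],0],[[0,0,0],[0.11,0.012,0.08],0],[[0,0,0],[0.11,0.012,0.105],0],[[0,0,0],[0.11,0.012,0.11],0],[[0,0,0],[0.11,0.012,0.11],0],[[0,0,0],[0.11,0.012,0.11],0]]'
python3 - <<'E'
from h import *
go(512.4,400.3,137,100)
c=snap('side');W=cloud(c)
m=(abs(W[...,2]-57)<7)&(abs(W[...,1]-400)<90)&(abs(W[...,0]-512)<60)
E
```

```text
time: 24.5
tool_pos: [513.0, 401.2, 150.2]
tcp_rot: [3.139, -0.001, 1.745]
contact_force: [0.3, 0.0, -0.9]
grip_width: 70.3
finger_force: 30.0
turn [ 0.2 -0.1 -0. ] shift [-0.0008 -0.0008  0.0132]
```

```bash
python3 -m handwheel '[[[0,0,0],[-0.001,-0.001,0.006],0],[[0,0,0],[-0.001,-0.001,0.01],0],[[0,0,0],[-0.001,-0.001,0.0125],0],[[0,0,0],[-0.001,-0.001,0.013],0],[[0,0,0],[-0.001,-0.001,0.013],0]]'
```

```text
time: 25.05
tool_pos: [511.1, 399.8, 136.6]
tcp_rot: [3.141, -0.0, 1.746]
contact_force: [-2.0, -1.9, 5.4]
grip_width: 69.6
finger_force: 30.0
```

```bash
python3 -m handwheel '[[[0,0,0],[0,0,0],1],[[0,0,0],[0,0,0],1],[[0,0,0],[0,0,0],1],[[0,0,0],[0,0,0],1],[[0,0,0],[0,0,-0.03],1],[[0,0,0],[0,0,-0.07],1],[[0,0,0],[0,0,-0.11],1],[[0,0,0],[-0.03,0,-0.14],1],[[0,0,0],[-0.07,0,-0.14],1],[[0,0,0],[-0.09,0,-0.14],1],[[0,0,0],[-0.09,0,-0.14],1],[[0,0,0],[-0.09,0,-0.14],1]]'
python3 - <<'E'
from h import *
c=snap('wrist','w6.png');W,k=find(c);tops(W,k,165)
W,k=find(snap('side','s6.png'))
m=(abs(W[...,2]-165)<7)&(abs(W[...,1]-400)<90)&(abs(W[...,0]-512)<80)
print(cv2.minAreaRect(W[m][:,:2].astype(np.float32)))
W,k=find(snap('scene'))
E
```

```text
time: 26.25
tool_pos: [527.0, 311.3, 275.4]
tcp_rot: [3.142, -0.001, 1.745]
contact_force: [-0.2, -0.3, -0.8]
grip_width: 91.6
finger_force: 0.0
 cap px [562.  84.] 4493 xy 667.7 436.8 r 25.7 med [665.2 436.5 144.2]
 cap px [222. 400.] 1362 xy 473.4 151.7 r 24.8 med [472.6 162.3 146.7]
 cap px [330. 399.] 605 xy 557.7 170.2 r 21.4 med [556.5 178.5 144.9]
 top px [322.  94.] 22393 [511.9 400.1 165.2] [array([512.2, 396.6]), array([ 71.2, 113. ]), np.float64(9.3)]
 cap px [360. 228.] 176 xy 476.3 16.1 r 26.0 med [474.6  20.5 146.1]
 cap px [316. 253.] 210 xy 556.8 160.2 r 26.2 med [555.2 162.8 145.8]
 cap px [349. 257.] 208 xy 469.7 147.8 r 25.6 med [468.6 152.3 146.1]
 cap px [231. 320.] 294 xy 662.2 439.0 r 25.7 med [662.3 439.6 143.5]
((507.82159423828125, 399.8118896484375), (71.3904037475586, 125.24239349365234), 9.577971458435059)
 cap px [280. 207.] 91 xy 557.2 151.8 r 29.3 med [552.5 150.5 147.3]
 cap px [268. 217.] 92 xy 469.7 142.7 r 27.2 med [468.1 137.6 148.3]
 cap px [297. 228.] 102 xy 473.5 9.3 r 25.9 med [474.5   5.  147.6]
```

View pics/s6.png

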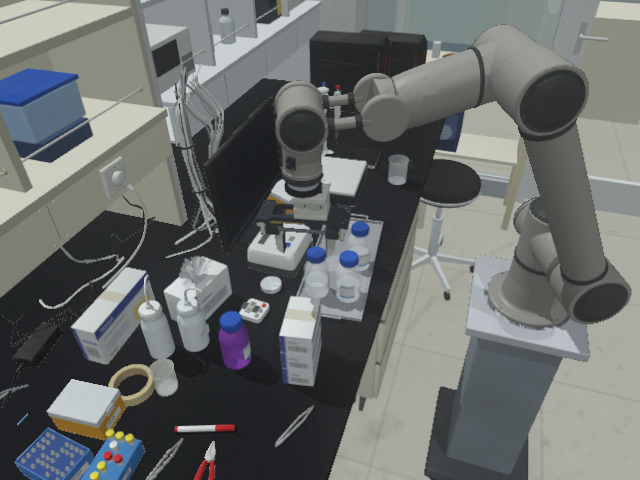

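The side view shows a straight three-carton column at (302,340) and all three bottles upright in the tray at (316,275), (349,275) and (360,245). The bystanders in view have not moved, so I'm handing in.

```bash
python3 -c "
from plant import close_job
print(close_job())"
```

```text
the job is handed in; nothing more can be done
None
```

I stacked both cartons that were there (behind the middle and right bottles) squarely on the base carton, within about 2 mm by camera. All three bottles stand upright in the tray, and I handed the job in at about 26 s; `close_job()` returned no verdict.

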